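# Post a rejected battery pack through the quarantine box flap

## Robot

A 7-joint arm with a two-finger parallel gripper is mounted at the origin on a cart in front of the work surface, level with it; the furniture and walls round the work are solid. World frame = base frame: x ahead of the robot, y to its left, z up, the work surface at z = 0. Lengths are in m, angles in rad, forces in N, time in s.
With the tool pointing down it reaches from about 0.4 to 0.85 m from the base axis. Payload 4.5 kg.
Tool frame: the origin (TCP) lies at the very end of the fingers, on their centre line; the grasp point (between the pads) lies 19 mm behind it (r.grip_depth is the z of the grasp point in the tool frame, in m); z points along the fingers, y is the line along which they close (so a half turn about z gives the same grasp; the last joint's range is limited). The gripper opens to 88 mm and grips with 3 to 60 N. Pads are 18 mm wide; open, the fingers measure 123 mm over their backs; the gripper's body (75 mm by 187 mm) begins 45 mm behind the grasp point.
Start: joints at [-1.241, 0.689, -0.195, 1.565, 0.157, 0.902, -0.215], TCP at [0.182, 0.598, 0.239] pointing down, gripper open.
Joint ranges: [-3.01, 3.01], [-0.46, 2.08], [-1.47, 1.51], [0.13, 2.56], [-1, 4.14], [0.04, 2.09], [-2.66, 2.66]. Speed limits (rad/s): [2.57, 2.57, 3.14, 3.14, 3.14, 3.14, 3.14].

## Interface

Orientations are given as a unit quaternion [x, y, z, w].
In Python, from plant import r, camrig, job, probe_bus gives the robot as it stands (r), with the cameras (camrig), the job (job) and the readings (probe_bus).
- The arm moves only by the tool move_tool, called after "Emit:" by a JSON object that holds its "op" and its "data", one argument or row to a line. Schema: {"type":"object","properties":{"motion":{"type":"array","items":{"type":"object","properties":{"finger_gap":{"type":"number"},"pos":{"type":"array","items":{"type":"number"},"minItems":3,"maxItems":3},"rot":{"type":"array","items":{"type":"number"},"minItems":3,"maxItems":3}},"additionalProperties":false,"required":["finger_gap"]},"minItems":1,"maxItems":10},"grip_n":{"type":"number"},"only":{"type":"string"},"quiet":{"type":"boolean"},"lines":{"type":"string"}},"required":["motion"],"additionalProperties":false}. motion is a list of rows, 1 to 10 of them, each an object with the fields finger_gap (the opening from 0.0 (shut) to 1.0 (fully open)), pos (a list: dx, dy, dz in m), rot (a list: a rotation vector rx, ry, rz in rad); a field left out counts as zero (the opening has to be given); each row is the pose to reach, as a shift and turn from the pose commanded when the call began, along the tool's axes at that moment; what a row does not reach only later rows make up. A row lasts 1/10 s, in which the tool goes at most 0.05 m and 0.15 rad, less where a joint would pass 70% of its speed; a pose out of reach is approached as far as the arm can. The fingers move at their own pace and stop on an object; grip_n is the grip in N (left out, the last holds). Time passes only in rows, so rows that do not move let the fingers close. The tool returns the time, the measured TCP pose, the force, the opening and the grip force at its end. only (a regular expression) keeps the lines of the reply that match it, lines (a string "A,B") keeps lines A to B, and quiet returns only ok. Input that does not fit is refused with a message, and nothing moves.
- probe_bus.get_state(): the state, without advancing time (a new reading comes with each control period).
- camrig.snapshot(name): name is "scene" or "top" or "wrist"; returns the picture (384x512x3 uint8, red, green, blue); there is no depth.
- camrig.camera_params(name): a dict with "fx", "fy", "cx", "cy" (pixels), "rvec" (rotation vector, rad) and "tvec" (3), from world to camera coordinates, as OpenCV has them. Camera axes: x right, y down, z forward; pixel columns grow to the right and rows downward; lengths in m; the calibration is good to about 2 mm. A picture is of the moment at which its call begins: read the wrist's pose just before it. camera_params takes no time and is no camera call; for the wrist camera it gives the pose at the moment of the call.
- job.finish_job(): hands the job in; it is judged then, once.
The state is a dict: "clock": time; "q": joint angles; "qd": joint speeds; "joint_torque": joint torques, N m; "tool_pos": TCP position; "eef_rot": TCP orientation; "contact_force": force on the tool from outside, world axes, zero at the start; "moment": the same for the moment, N m; "opening": opening from 0.0 (shut) to 1.0 (fully open); "finger_force": force on a finger pad.
Only numpy, scipy, OpenCV 4.12 (cv2) and the standard library are available. Lean on these libraries where they do the work, as an engineer would, in place of code of your own. Each camera call takes 0.05 s, during which the arm holds its last target. There are 200 camera calls.

## Task

The two-cell battery pack lying on the feed tray has failed its test and goes into the grey quarantine box. With your fingertips only, push the bolt's thumb tab to the left until the hanging flap is free, push the pack gently along the tray and through the flap until it drops down the chute inside, then draw your fingers back out so that the flap swings shut, and push the bolt fully home again. Never pick the pack up, and leave the other things on the bench alone.

Things in the scene. Friction and masses are not known exactly. Their poses are not given: they have to be found in the camera images.
- reject_box: Grey sheet-steel quarantine box, fixed. Origin on the bench below the tray's inner end; x points into the box (the pack's way), y to the left as one faces it, z up. Front plate's face: plane x=0. Mouth: y -40 to 52, z 70 to 124 mm. Box behind: y -50 to 62, to x=180, top at z=140. On the left the front plate widens to a flange (to y=104, z 70 to 137) with the bolt, in guides reaching x=-15
- tray_end (a point): Middle of the open front end of the flat steel feed tray (box frame -150, 0, 70 mm). The tray runs from here to the mouth, top at z=70, 72 mm wide between side walls 2.5 mm thick that rise 14 mm (to z=84). It is open at this end, with free space in front
- sill (a point): Middle of the inner end of the tray floor, which runs on through the mouth (box frame 28, 0, 70 mm). Beyond it a steep chute (54 degrees) falls to the box floor. The pack tips over and slides down by itself once its middle is past the sill, when its rear end is about 5 mm short of the front plate; fingertips may follow it 20 mm into the mouth
- flap (a joint): Angle of the sheet-metal flap (96 wide, 50 high, 35 g) hung behind the mouth on a pin at box x=6.5, z=123 mm. 0 = hangs shut; grows to 1.45 rad as its lower edge is pushed inwards and up; it cannot swing outwards. Gravity shuts it, slowed by a damper, in about 2 s. A pack pushed along the tray swings it open with about 1 N
- flap_edge (a point): Middle of the flap's lower edge: 3.5 mm above the tray and 6.5 mm behind the front plate's face when shut. A staple on the flap's front (y=44 mm, z 91 to 113, reaching x=-17) takes the bolt: with the bolt home the flap has only about 0.1 rad of play; a bolt shot while the flap is open keeps it from shutting
- bolt (a joint): Travel of the sliding bolt in m: 0 = fully home, through the flap's staple; 0.018 = fully drawn to the left (box +y). The flap is free from 0.01. It stays where it is left; about 2 N of friction, firm stops at both ends
- bolt_tab (a point): Middle of the bolt's upright thumb tab, a plate standing out towards the robot: 30 mm in box x (-40 to -10), 6 thick in y, 24 high (z 99 to 123). Bolt home: at box (-28, 70, 111) mm; moves with the bolt. Pushed on either flat side face; fingers come down from above beside it at box x -24 to -40, clear of guides and staple
- reject_pack: The rejected pack: two white sleeved cells side by side with a brown paper band, 66 long (its x) by 37 wide (its y) by 19 mm high, 100 g. Origin at the middle of its underside. It lies on the feed tray, its length roughly along the tray, a little turned and off centre
- good_pack: An identical good pack lying loose on the bench to the left of the tray; leave it alone. Origin at the middle of its underside
- tape_1: Roll of black tape, 60 mm across, 19 mm high, loose on the bench to the right; leave it alone

How it is judged:
By the outcome, as a careful person would: the job done as asked, in the order asked, and still so for the second after the job is handed in, with the robot touching nothing.
It also fails if it takes over 58 s, if anything falls off the work surface, if the arm or the gripper's body presses on something with over 40 N, if the wrist force passes 120 N, or if a joint passes its speed limit or range.

## Working session

There is one attempt and no reset: what is moved stays moved. The work goes in short steps, Python scripts to look and compute and a tool call to move; the robot and the scene stay as the last step left them, time stands still between calls to the robot, and variables do not carry over. Pictures are saved under pics/ and viewed, at most 10 in all, crops included, and the job is handed in when it is done.

```bash
ls; mkdir -p pics
```

Run:
```python
from plant import r, camrig, job, probe_bus
import cv2
s=probe_bus.get_state(); print(s['clock'],s['tool_pos'],s['eef_rot'],s['opening'])
for n in("scene","top"):
    cv2.imwrite(f"pics/{n}0.png",camrig.snapshot(n)[:,:,::-1]); print(n,camrig.camera_params(n))
```

```text
pics
plant.py
0.0 [0.18204493 0.59722844 0.23788619] [ 1.47305522e-01  9.89090588e-01 -9.41393400e-04 -7.05785621e-05] 1.0019735251859165
scene {'fx': 378.65480365923116, 'fy': 378.65480365923116, 'cx': 256.91457636666314, 'cy': 194.3091008754673, 'rvec': array([ 1.36306038, -2.18943493,  0.91347754]), 'tvec': array([-0.08831571,  0.5133568 ,  0.50050079])}
top {'fx': 381.7634193601631, 'fy': 381.7634193601631, 'cx': 259.66839807242445, 'cy': 189.5587278753735, 'rvec': array([ 2.16559555, -2.21194627,  0.07573937]), 'tvec': array([-0.33290936,  0.49146119,  0.93133639])}
```

View pics/scene0.png

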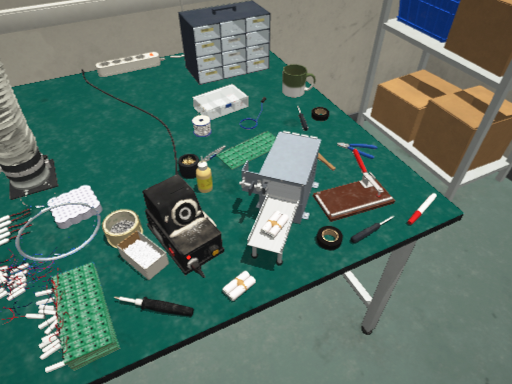

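View pics/top0.png

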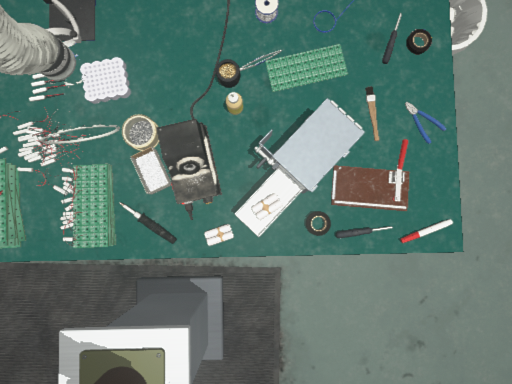

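The scene and top views show the box (top view about columns 275–363, rows 100–190), with the tray running down-left to about (250,222). The pack is at about (267,206) and the bolt tab near (263,150). I'll enlarge these for pixel picks.

Run:
```python
import cv2,numpy as np
a=cv2.imread('pics/top0.png')[92:242,228:368]; b=cv2.imread('pics/scene0.png')[125:265,235:330]
a=cv2.resize(a,None,fx=4,fy=4,interpolation=cv2.INTER_CUBIC)
b=cv2.resize(b,None,fx=4,fy=4,interpolation=cv2.INTER_CUBIC)
def grid(i,x0,y0):
    for k in range(0,i.shape[1],80): cv2.putText(i,str(x0+k//4),(k,10),0,.35,(0,0,255)); i[::8,k]=(0,0,255)
    for k in range(0,i.shape[0],80): cv2.putText(i,str(y0+k//4),(0,k+10),0,.35,(0,255,255)); i[k,::8]=(0,0,255)
grid(a,228,92);grid(b,235,125)
cv2.imwrite('pics/c1.png',a); cv2.imwrite('pics/c2.png',b)
```

```text
(no output)
```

View pics/c1.png

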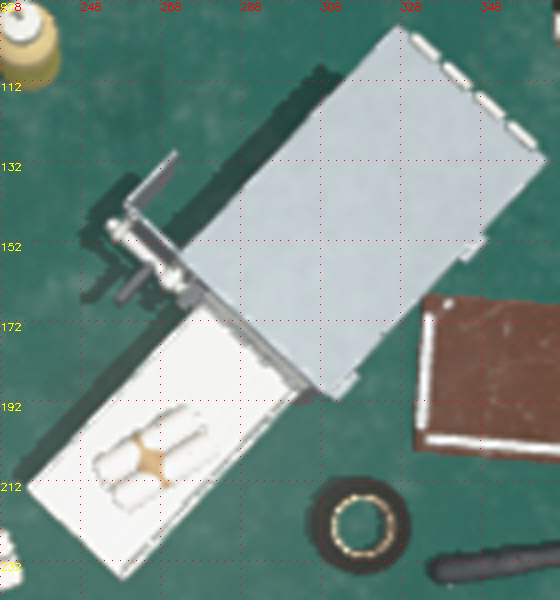

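View pics/c2.png

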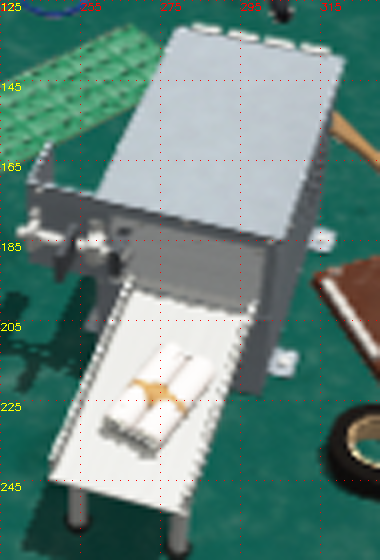

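The crops show the box-top corners at crop pixels (400,25), (547,158), (337,400) and (180,250) in the top view. The tray's front end is at (28,486) and (124,578), the tab at (120,300)–(155,268), and the pack's top outline at (93,462), (183,405), (208,432) and (122,512). Next I fit the poses.

Create h.py:
```python
from plant import r, camrig, job, probe_bus
import numpy as np,cv2
from scipy.optimize import least_squares
from scipy.spatial.transform import Rotation as R
def proj(n,P):
    c=camrig.camera_params(n);K=np.array([[c['fx'],0,c['cx']],[0,c['fy'],c['cy']],[0,0,1]])
    return cv2.projectPoints(np.array(P,float).reshape(-1,3),c['rvec'],c['tvec'],K,None)[0].reshape(-1,2)
def tf(p,P):
    P=np.array(P,float).reshape(-1,3);c,s=np.cos(p[2]),np.sin(p[2])
    return np.c_[p[0]+c*P[:,0]-s*P[:,1],p[1]+s*P[:,0]+c*P[:,1],P[:,2]]
```

Run:
```python
from h import *
B=np.array([[180,62,140],[180,-50,140],[0,-50,140],[0,62,140],[-150,38.5,84],[-150,-38.5,84]])/1000
tp=np.array([[400,25],[547,158],[337,400],[180,250],[28,486],[124,578]])/4+[228,92]
sc=np.array([[180,28],[345,60],[272,240],[98,198],[50,478],[185,512]])/4+[235,125]
f=lambda p:np.r_[proj('top',tf(p,B))-tp,proj('scene',tf(p,B))-sc].ravel()
best=min((least_squares(f,[.5,0,y],loss='soft_l1') for y in np.arange(-3,3,1)),key=lambda s:s.cost)
p=best.x;print(p,np.round(f(p).reshape(-1,2),1).tolist())
tb=tf(p,[[-.04,.07,.123],[-.01,.07,.123]]);print('tab',tb.tolist(),((proj('top',tb)-[228,92])*4).tolist(),'crop2',((proj('scene',tb)-[235,125])*4).tolist())
C=np.array([[-33,18.5,87],[33,18.5,87],[33,-18.5,87],[-33,-18.5,87]])/1000; C[:,2]=.070+.014
pt=np.array([[93,462],[183,405],[208,432],[122,512]])/4+[228,92]
g=lambda q:(proj('top',tf(q,C))-pt).ravel()
q=least_squares(g,[p[0],p[1],p[2]]).x;print('pack',q,np.round(g(q),1))
d=q[:2]-p[:2];c,s=np.cos(p[2]),np.sin(p[2]);print('pack in box',c*d[0]+s*d[1],-s*d[0]+c*d[1],q[2]-p[2])
np.save('box.npy',p)
st=probe_bus.get_state();t=R.from_quat(st['eef_rot']).as_matrix();print(t.round(3))
```

```text
[ 0.50315841 -0.41564648 -0.77390487] [[0.0, -0.6], [1.1, 0.6], [-2.2, 0.1], [-0.9, 2.5], [-0.8, 1.4], [-0.3, 1.4], [-0.4, -1.9], [0.7, -1.8], [3.3, -0.7], [-1.2, -0.8], [-0.6, -3.6], [0.8, -2.9]]
tab [[0.5234762652399562, -0.3376260649566245, 0.123], [0.5449318718263235, -0.3585940630969103, 0.123]] [[115.40043178254064, 307.00914268243105], [152.436493513987, 267.7259609512737]] crop2 [[57.720122384478145, 259.4955000292548], [74.55567033290197, 225.06571029724046]]
pack [ 0.44355815 -0.35654914 -0.94059768] [-1.7 -0.  -1.4 -3.1  2.2  2.9  0.9  0.3]
pack in box -0.08393041778935778 0.0006090321235338383 -0.16669281412793102
[[-0.957  0.291 -0.   ]
 [ 0.291  0.957 -0.002]
 [-0.    -0.002 -1.   ]]
```

Add to h.py:
```python
def Tdown(yaw,tilt=0,flip=False):
    # tool z down, tool y along box y (or -y if flip); tilt leans the body back (-box x)
    x=np.array([np.cos(yaw),np.sin(yaw),0]);y=np.array([-np.sin(yaw),np.cos(yaw),0])
    if flip: M=np.c_[x,-y,[0,0,-1]]
    else: M=np.c_[-x,y,[0,0,-1]]
    return R.from_rotvec(-tilt*y)*R.from_matrix(M)
def delta(goals,yaw=None):
    s=probe_bus.get_state();R0=R.from_quat(s['eef_rot'])
    for w,Rg in goals:
        print(np.round(R0.inv().apply(np.array(w)-s['tool_pos']),4),np.round((R0.inv()*Rg).as_rotvec(),3))
```

Run:
```python
from h import *
p=np.load('box.npy');s=probe_bus.get_state();c=camrig.camera_params('wrist')
Rc=R.from_rotvec(c['rvec']).inv();pos=-Rc.apply(c['tvec']);R0=R.from_quat(s['eef_rot'])
print('cam in tool',R0.inv().apply(pos-s['tool_pos']),'\n',(R0.inv()*Rc).as_matrix().round(3),c['fx'])
for fl in(0,1):
    Rg=Tdown(p[2],0,fl)
    delta([([.5,.2,.29],Rg),(tf(p,[-.06,.02,.30])[0],Rg)])
```

```text
cam in tool [ 0.07339809  0.00082918 -0.14659544] 
 [[-0.    -0.959 -0.284]
 [ 1.    -0.    -0.   ]
 [ 0.    -0.284  0.959]] 346.18697338700565
[-0.4199 -0.2875 -0.0515] [-0.002  0.001  0.478]
[-0.5583 -0.8301 -0.0605] [-0.002  0.001  0.478]
[-0.4199 -0.2875 -0.0515] [-1.000e-03 -2.000e-03 -2.663e+00]
[-0.5583 -0.8301 -0.0605] [-1.000e-03 -2.000e-03 -2.663e+00]
```

Emit:
{"op": "move_tool", "data": {
  "motion": [
    {"finger_gap": 0, "pos": [-0.04, -0.03, -0.05]},
    {"finger_gap": 0, "pos": [-0.08, -0.055, -0.05]},
    {"finger_gap": 0, "pos": [-0.12, -0.08, -0.05], "rot": [0, 0, 0.1]},
    {"finger_gap": 0, "pos": [-0.16, -0.11, -0.05], "rot": [0, 0, 0.2]},
    {"finger_gap": 0, "pos": [-0.2, -0.14, -0.05], "rot": [0, 0, 0.3]},
    {"finger_gap": 0, "pos": [-0.24, -0.17, -0.05], "rot": [0, 0, 0.4]},
    {"finger_gap": 0, "pos": [-0.28, -0.2, -0.05], "rot": [0, 0, 0.48]},
    {"finger_gap": 0, "pos": [-0.32, -0.23, -0.05], "rot": [0, 0, 0.48]},
    {"finger_gap": 0, "pos": [-0.36, -0.26, -0.05], "rot": [0, 0, 0.48]},
    {"finger_gap": 0, "pos": [-0.42, -0.29, -0.05], "rot": [0, 0, 0.48]}
  ]
}}

```text
clock: 1.1
tool_pos: [0.4802, 0.2149, 0.2886]
eef_rot: [0.378, 0.926, -0.001, -0.0]
contact_force: [1.7, 2.5, 0.8]
opening: 0.113
finger_force: 0.0
```

Run:
```python
from h import *
p=np.load('box.npy');delta([(tf(p,[-.06,.02,.28])[0],Tdown(p[2]))])
```

```text
[-0.3979 -0.4142  0.009 ] [-0.001 -0.    -0.002]
```

Emit:
{"op": "move_tool", "data": {
  "motion": [
    {"finger_gap": 0, "pos": [-0.03, -0.035, 0]},
    {"finger_gap": 0, "pos": [-0.065, -0.07, 0]},
    {"finger_gap": 0, "pos": [-0.1, -0.105, 0]},
    {"finger_gap": 0, "pos": [-0.135, -0.14, 0]},
    {"finger_gap": 0, "pos": [-0.17, -0.175, 0]},
    {"finger_gap": 0, "pos": [-0.205, -0.21, 0]},
    {"finger_gap": 0, "pos": [-0.24, -0.245, 0]},
    {"finger_gap": 0, "pos": [-0.275, -0.28, 0]},
    {"finger_gap": 0, "pos": [-0.31, -0.315, 0]},
    {"finger_gap": 0, "pos": [-0.345, -0.35, 0]}
  ]
}}

```text
clock: 2.1
tool_pos: [0.4807, -0.276, 0.2884]
eef_rot: [0.378, 0.926, 0.0, -0.0]
contact_force: [1.2, -0.6, 0.1]
opening: 0.007
finger_force: 0.0
```

Emit:
{"op": "move_tool", "data": {
  "motion": [
    {"finger_gap": 0, "pos": [-0.03, -0.03, 0]},
    {"finger_gap": 0, "pos": [-0.05, -0.05, 0]},
    {"finger_gap": 0, "pos": [-0.05, -0.05, 0]},
    {"finger_gap": 0, "pos": [-0.05, -0.05, 0]},
    {"finger_gap": 0, "pos": [-0.05, -0.05, 0]}
  ]
}}

```text
clock: 2.6
tool_pos: [0.4823, -0.3428, 0.2884]
eef_rot: [0.377, 0.926, 0.001, -0.001]
contact_force: [0.9, 0.1, -0.5]
opening: 0.01
finger_force: 0.0
```

Run:
```python
from h import *
p=np.load('box.npy')
s=probe_bus.get_state();c=camrig.camera_params('wrist');im=camrig.snapshot('wrist')[:,:,::-1].copy()
np.savez('w.npz',im=im,**c);cv2.imwrite('pics/w0.png',cv2.resize(im,(768,576),interpolation=cv2.INTER_CUBIC))
delta([(tf(p,[-.034,.04,.16])[0],Tdown(p[2]))])
```

```text
[-0.0319  0.0022  0.1286] [ 0.001 -0.001  0.001]
```

View pics/w0.png

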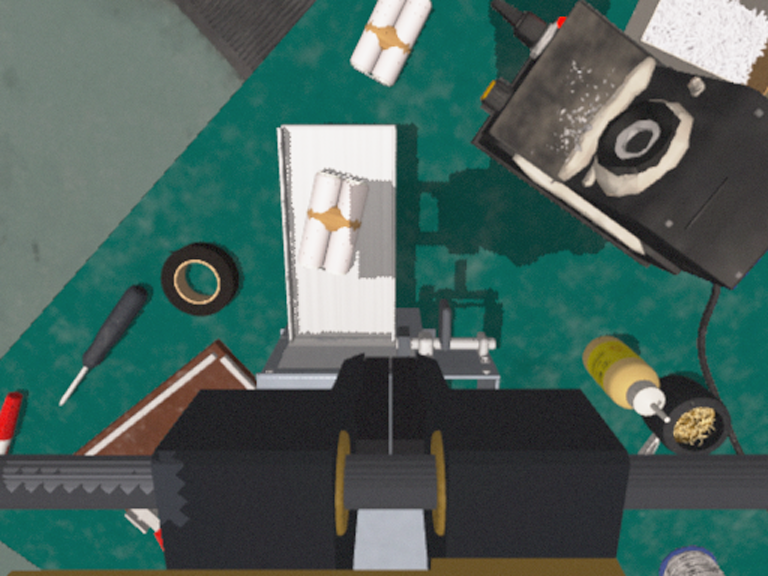

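The wrist image (1.5× scale) shows the tray end at (279,127)–(397,125). The tab's top is at about (445,307)–(445,345), the pack corners are (325,170), (368,182), (347,275) and (300,265), and the plate's top corners are (258,376) and (498,377). I'll compare these with the prediction and refit.

Run:
```python
from h import *
p=np.load('box.npy');w=np.load('w.npz');K=np.array([[w['fx'],0,w['cx']],[0,w['fy'],w['cy']],[0,0,1]])
pw=lambda P:cv2.projectPoints(np.array(P,float).reshape(-1,3),w['rvec'],w['tvec'],K,None)[0].reshape(-1,2)*1.5
B=np.array([[-150,38.5,84],[-150,-38.5,84],[0,-50,140],[0,104,137],[-40,70,123]])/1000
uv=np.array([[397,125],[279,127],[258,376],[498,377],[445,306]])
print((pw(tf(p,B))-uv).round(1).tolist())
f=lambda q:(pw(tf(q,B))-uv).ravel()
s=least_squares(f,p,loss='soft_l1');q=s.x;print(q,f(q).reshape(-1,2).round(1).tolist())
# combined: cameras equally weighted in metres-ish (all)
Bt=np.array([[180,62,140],[180,-50,140],[0,-50,140],[0,62,140],[-150,38.5,84],[-150,-38.5,84]])/1000
tp=np.array([[400,25],[547,158],[337,400],[180,250],[28,486],[124,578]])/4+[228,92]
g=lambda v:(proj('top',tf(v,Bt))-tp).ravel();print('top only',least_squares(g,p,loss='soft_l1').x)
sc=np.array([[180,28],[345,60],[272,240],[98,198],[50,478],[185,512]])/4+[235,125]
k=lambda v:(proj('scene',tf(v,Bt))-sc).ravel();print('scene only',least_squares(k,p,loss='soft_l1').x)
C=np.array([[-33,18.5,84],[33,18.5,84],[33,-18.5,84],[-33,-18.5,84]])/1000
pc=np.array([[368,182],[347,275],[300,265],[325,170]])
m=lambda v:(pw(tf(v,C))-pc).ravel();pk=least_squares(m,[.44,-.36,-.9]).x;print('pack',pk,m(pk).round(1))
def inb(a,b):
    d=b[:2]-a[:2];c,s=np.cos(a[2]),np.sin(a[2]);return c*d[0]+s*d[1],-s*d[0]+c*d[1],b[2]-a[2]
print(inb(q,pk)); np.save('boxw.npy',q)
```

```text
[[-6.8, -4.2], [-8.6, -6.3], [-10.3, -4.0], [-3.2, -7.1], [-4.8, -3.8]]
[ 0.5077544  -0.41551938 -0.78238687] [[0.3, 1.5], [-1.2, -1.6], [-4.6, 0.1], [1.7, -1.2], [0.8, 2.0]]
top only [ 0.50515196 -0.41689982 -0.77620854]
scene only [ 0.49757648 -0.41200963 -0.7729738 ]
pack [ 0.44433689 -0.35686522 -1.0351626 ] [ 5.4  1.7  2.8  1.5 -2.  -1.8 -6.  -1.1]
(np.float64(-0.08632745984230902), np.float64(-0.0031082560186455194), np.float64(-0.2527757325152282))
```

Run:
```python
from h import *
p=np.array([.5065,-.416,-.779]);np.save('box.npy',p)
Rg=Tdown(p[2]);delta([(tf(p,[-.034,.042,z])[0],Rg) for z in(.16,.106)])
```

```text
[-0.0347  0.0065  0.1286] [ 0.001 -0.001  0.006]
[-0.0348  0.0064  0.1826] [ 0.001 -0.001  0.006]
```

Emit:
{"op": "move_tool", "data": {
  "motion": [
    {"finger_gap": 0, "pos": [-0.02, 0.006, 0.03], "rot": [0, 0, 0.006]},
    {"finger_gap": 0, "pos": [-0.035, 0.006, 0.07], "rot": [0, 0, 0.006]},
    {"finger_gap": 0, "pos": [-0.035, 0.006, 0.11], "rot": [0, 0, 0.006]},
    {"finger_gap": 0, "pos": [-0.035, 0.006, 0.14], "rot": [0, 0, 0.006]},
    {"finger_gap": 0, "pos": [-0.035, 0.006, 0.16], "rot": [0, 0, 0.006]},
    {"finger_gap": 0, "pos": [-0.035, 0.006, 0.175], "rot": [0, 0, 0.006]},
    {"finger_gap": 0, "pos": [-0.035, 0.006, 0.182], "rot": [0, 0, 0.006]},
    {"finger_gap": 0, "pos": [-0.035, 0.006, 0.182], "rot": [0, 0, 0.006]}
  ]
}}

```text
clock: 3.45
tool_pos: [0.5113, -0.3644, 0.1064]
eef_rot: [0.381, 0.925, 0.0, -0.0]
contact_force: [-0.0, 0.3, 0.5]
opening: 0.007
finger_force: 0.0
```

Run:
```python
from h import *
s=probe_bus.get_state();p=np.load('box.npy');d=s['tool_pos']-tf(p,[0,0,0])[0];print(R.from_euler('z',-p[2]).apply(d))
im=camrig.snapshot('wrist')[:,:,::-1];cv2.imwrite('pics/w1.png',cv2.resize(im,(768,576)))
```

```text
[-0.03288461  0.04010844  0.10639615]
```

View pics/w1.png

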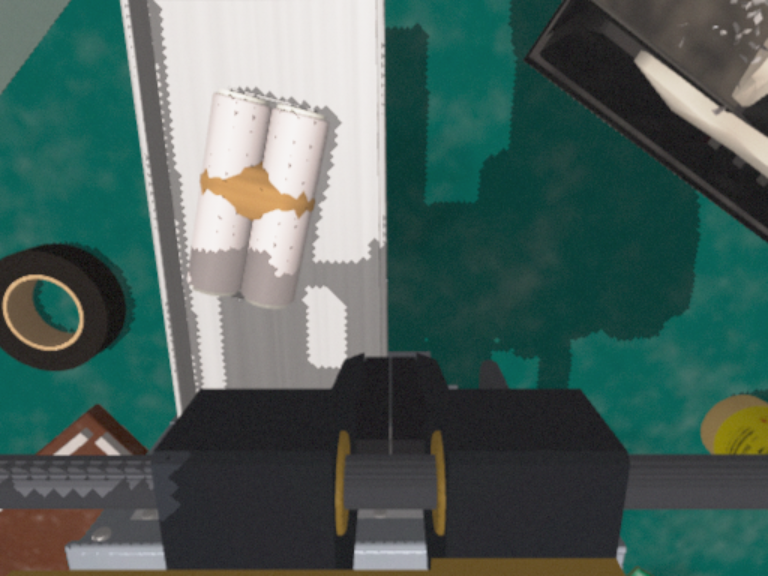

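The fingers are down beside the tab, which shows at (490,375) with a small gap, and nothing is touching. I'll push left slowly now.

Emit:
{"op": "move_tool", "data": {
  "motion": [
    {"finger_gap": 0, "pos": [0, 0.004, 0]},
    {"finger_gap": 0, "pos": [0, 0.008, 0]},
    {"finger_gap": 0, "pos": [0, 0.011, 0]},
    {"finger_gap": 0, "pos": [0, 0.014, 0]},
    {"finger_gap": 0, "pos": [0, 0.016, 0]},
    {"finger_gap": 0, "pos": [0, 0.018, 0]},
    {"finger_gap": 0, "pos": [0, 0.020, 0]},
    {"finger_gap": 0, "pos": [0, 0.020, 0]}
  ]
}}

```text
clock: 4.3
tool_pos: [0.5254, -0.3509, 0.1068]
eef_rot: [0.381, 0.925, -0.0, 0.0]
contact_force: [-1.6, -2.3, 1.3]
opening: 0.005
finger_force: 0.9
```

Emit:
{"op": "move_tool", "data": {
  "motion": [
    {"finger_gap": 0, "pos": [0, 0.002, 0]},
    {"finger_gap": 0, "pos": [0, 0.004, 0]},
    {"finger_gap": 0, "pos": [0, 0.004, 0]}
  ]
}}

```text
clock: 4.6
tool_pos: [0.5285, -0.3477, 0.1067]
eef_rot: [0.381, 0.925, 0.0, 0.0]
contact_force: [-1.0, -1.4, 0.8]
opening: 0.007
finger_force: 0.7
```

Emit:
{"op": "move_tool", "data": {
  "motion": [
    {"finger_gap": 0, "pos": [0, 0.0015, 0]},
    {"finger_gap": 0, "pos": [0, 0.003, 0]},
    {"finger_gap": 0, "pos": [0, 0.003, 0]}
  ]
}}

```text
clock: 4.9
tool_pos: [0.5305, -0.3456, 0.1066]
eef_rot: [0.381, 0.925, 0.0, 0.0]
contact_force: [-0.9, -1.0, 1.3]
opening: 0.006
finger_force: 0.7
```

Emit:
{"op": "move_tool", "data": {
  "motion": [
    {"finger_gap": 0, "pos": [0, 0.001, 0]},
    {"finger_gap": 0, "pos": [0, 0.002, 0]},
    {"finger_gap": 0, "pos": [0, 0.002, 0]}
  ]
}}

```text
clock: 5.2
tool_pos: [0.5317, -0.3444, 0.1067]
eef_rot: [0.381, 0.925, 0.0, 0.0]
contact_force: [-2.1, -1.5, 1.2]
opening: 0.003
finger_force: 0.8
```

Run:
```python
from h import *
s=probe_bus.get_state();p=np.load('box.npy');d=s['tool_pos']-tf(p,[0,0,0])[0];print(R.from_euler('z',-p[2]).apply(d))
```

```text
[-0.03235742  0.0687037   0.10666682]
```

Emit:
{"op": "move_tool", "data": {
  "motion": [
    {"finger_gap": 0, "pos": [0, 0.001, 0]},
    {"finger_gap": 0, "pos": [0, 0.002, 0]},
    {"finger_gap": 0, "pos": [0, 0.002, 0]}
  ]
}}

```text
clock: 5.5
tool_pos: [0.5332, -0.3429, 0.1067]
eef_rot: [0.381, 0.925, 0.0, 0.0]
contact_force: [-1.0, -0.8, 0.7]
opening: 0.004
finger_force: 0.8
```

Emit:
{"op": "move_tool", "data": {
  "motion": [
    {"finger_gap": 0, "pos": [0, 0.001, 0]},
    {"finger_gap": 0, "pos": [0, 0.002, 0]},
    {"finger_gap": 0, "pos": [0, 0.002, 0]}
  ]
}}

```text
clock: 5.8
tool_pos: [0.5333, -0.3427, 0.1067]
eef_rot: [0.381, 0.924, -0.001, -0.001]
contact_force: [-3.4, -3.7, 2.5]
opening: 0.003
finger_force: 2.5
```

The bolt is drawn to its stop: the tool stopped and the force rose. Next I back off, raise the tool, and go behind the pack with the tool leaning back slightly.

Emit:
{"op": "move_tool", "data": {
  "motion": [
    {"finger_gap": 0, "pos": [0, -0.006, 0]},
    {"finger_gap": 0, "pos": [0, -0.008, -0.02]},
    {"finger_gap": 0, "pos": [0, -0.008, -0.06]},
    {"finger_gap": 0, "pos": [0.02, -0.008, -0.07]},
    {"finger_gap": 0, "pos": [0.05, -0.02, -0.07]},
    {"finger_gap": 0, "pos": [0.05, -0.02, -0.07]}
  ]
}}

```text
clock: 6.4
tool_pos: [0.4809, -0.3177, 0.1767]
eef_rot: [0.381, 0.925, 0.001, -0.003]
contact_force: [-1.2, -0.7, 0.3]
opening: 0.009
finger_force: 0.0
```

Run:
```python
from h import *
p=np.load('box.npy');Rg=Tdown(p[2],.25)
delta([(tf(p,[-.146,.0,z])[0],Rg) for z in(.12,.078)])
print(Rg.as_matrix().round(2))
```

```text
[ 0.0583 -0.0521  0.057 ] [-0.001 -0.256 -0.002]
[ 0.058 -0.052  0.099] [-0.001 -0.256 -0.002]
[[-0.69  0.7   0.18]
 [ 0.68  0.71 -0.17]
 [-0.25 -0.   -0.97]]
```

Emit:
{"op": "move_tool", "data": {
  "motion": [
    {"finger_gap": 0, "pos": [0.03, -0.026, 0], "rot": [0, -0.12, 0]},
    {"finger_gap": 0, "pos": [0.058, -0.052, 0], "rot": [0, -0.25, 0]},
    {"finger_gap": 0, "pos": [0.058, -0.052, 0.03], "rot": [0, -0.25, 0]},
    {"finger_gap": 0, "pos": [0.058, -0.052, 0.06], "rot": [0, -0.25, 0]},
    {"finger_gap": 0, "pos": [0.058, -0.052, 0.08], "rot": [0, -0.25, 0]},
    {"finger_gap": 0, "pos": [0.058, -0.052, 0.098], "rot": [0, -0.25, 0]},
    {"finger_gap": 0, "pos": [0.058, -0.052, 0.098], "rot": [0, -0.25, 0]}
  ]
}}

```text
clock: 7.1
tool_pos: [0.3715, -0.2997, 0.1025]
eef_rot: [0.373, 0.925, -0.045, 0.047]
contact_force: [-0.0, 1.1, 0.1]
opening: 0.004
finger_force: 0.0
```

Run:
```python
from h import *
s=probe_bus.get_state();p=np.load('box.npy');d=s['tool_pos']-tf(p,[0,0,0])[0];print(R.from_euler('z',-p[2]).apply(d))
Rg=Tdown(p[2],.25)
delta([(tf(p,[x,.0,.079])[0],Rg) for x in(-.12,-.06,0.0)])
```

```text
[-0.17783435 -0.01208271  0.10246851]
[-0.0548  0.0127  0.0297] [-0.047 -0.129  0.018]
[-0.1143  0.0121  0.0369] [-0.047 -0.129  0.018]
[-0.1739  0.0116  0.0442] [-0.047 -0.129  0.018]
```

Emit:
{"op": "move_tool", "data": {
  "motion": [
    {"finger_gap": 0},
    {"finger_gap": 0}
  ]
}}

```text
clock: 7.3
tool_pos: [0.3713, -0.2999, 0.1029]
eef_rot: [0.374, 0.925, -0.045, 0.047]
contact_force: [0.3, 0.2, -1.0]
opening: 0.005
finger_force: 0.0
```

Run:
```python
from h import *
s=probe_bus.get_state();print(s['q'].round(3) if hasattr(s['q'],'round') else s['q']);p=np.load('box.npy');d=s['tool_pos']-tf(p,[0,0,0])[0];print(R.from_euler('z',-p[2]).apply(d))
print(R.from_quat(s['eef_rot']).as_matrix().round(3))
```

```text
[ 0.643  0.733 -0.178  2.226  1.167  0.212  0.171]
[-0.17778841 -0.01231159  0.10291543]
[[-0.716  0.696  0.053]
 [ 0.688  0.716 -0.118]
 [-0.12  -0.048 -0.992]]
```

Run:
```python
from h import *
p=np.load('box.npy')
for t in(0.05,.1): delta([(tf(p,[-.146,.0,z])[0],Tdown(p[2],t)) for z in(.103,.080)])
```

```text
[-0.0317  0.012   0.0032] [-0.047  0.07   0.012]
[-0.029   0.0131  0.026 ] [-0.047  0.07   0.012]
[-0.0317  0.012   0.0032] [-0.047  0.02   0.013]
[-0.029   0.0131  0.026 ] [-0.047  0.02   0.013]
```

Emit:
{"op": "move_tool", "data": {
  "motion": [
    {"finger_gap": 0, "pos": [0, 0, -0.01], "rot": [-0.02, 0.03, 0.012]},
    {"finger_gap": 0, "pos": [-0.015, 0.006, -0.01], "rot": [-0.047, 0.05, 0.012]},
    {"finger_gap": 0, "pos": [-0.03, 0.012, -0.005], "rot": [-0.047, 0.05, 0.012]},
    {"finger_gap": 0, "pos": [-0.03, 0.012, -0.005], "rot": [-0.047, 0.05, 0.012]},
    {"finger_gap": 0, "pos": [-0.03, 0.012, -0.005], "rot": [-0.047, 0.05, 0.012]}
  ]
}}

```text
clock: 7.8
tool_pos: [0.4, -0.3112, 0.1112]
eef_rot: [0.379, 0.925, -0.014, 0.032]
contact_force: [-0.0, -0.1, 0.9]
opening: 0.008
finger_force: 0.0
```

Run:
```python
from h import *
s=probe_bus.get_state();p=np.load('box.npy');d=s['tool_pos']-tf(p,[0,0,0])[0];print(R.from_euler('z',-p[2]).apply(d),np.round(s['q'],3))
for t in(0.07,): delta([(tf(p,[-.146,.0,z])[0],Tdown(p[2],t)) for z in(.103,.080)])
```

```text
[-0.14937318 -0.00022101  0.11123553] [ 0.836  0.763 -0.45   2.086  0.895  0.422  0.465]
[-0.0028  0.0002  0.0085] [-0.002  0.     0.001]
[-0.0012  0.0003  0.0314] [-0.002  0.     0.001]
```

Emit:
{"op": "move_tool", "data": {
  "motion": [
    {"finger_gap": 0, "pos": [0, 0, 0.012]},
    {"finger_gap": 0, "pos": [0, 0, 0.022]},
    {"finger_gap": 0, "pos": [-0.001, 0, 0.031]},
    {"finger_gap": 0, "pos": [-0.001, 0, 0.031]}
  ]
}}

```text
clock: 8.2
tool_pos: [0.4018, -0.3134, 0.0791]
eef_rot: [0.379, 0.925, -0.014, 0.031]
contact_force: [-1.1, -1.0, -0.0]
opening: 0.004
finger_force: 0.0
```

Run:
```python
from h import *
s=probe_bus.get_state();p=np.load('box.npy');d=s['tool_pos']-tf(p,[0,0,0])[0];print(R.from_euler('z',-p[2]).apply(d),np.round(s['q'],3))
for t in(0.07,.1): delta([(tf(p,[x,.0,.081])[0],Tdown(p[2],t)) for x in(-.10,0)])
```

```text
[-0.14658314 -0.00057304  0.07913497] [ 0.785  0.817 -0.367  2.093  0.978  0.345  0.39 ]
[-0.0466  0.0005  0.0013] [-0.003 -0.001  0.002]
[-0.1464  0.0004  0.0082] [-0.003 -0.001  0.002]
[-0.0466  0.0005  0.0013] [-0.003 -0.031  0.002]
[-0.1464  0.0004  0.0082] [-0.003 -0.031  0.002]
```

Emit:
{"op": "move_tool", "data": {
  "motion": [
    {"finger_gap": 0, "pos": [-0.006, 0, 0]},
    {"finger_gap": 0, "pos": [-0.011, 0, 0]},
    {"finger_gap": 0, "pos": [-0.016, 0, 0]},
    {"finger_gap": 0, "pos": [-0.021, 0, 0], "rot": [0, -0.01, 0]},
    {"finger_gap": 0, "pos": [-0.026, 0, 0], "rot": [0, -0.02, 0]},
    {"finger_gap": 0, "pos": [-0.031, 0, 0.001], "rot": [0, -0.03, 0]},
    {"finger_gap": 0, "pos": [-0.036, 0, 0.001], "rot": [0, -0.03, 0]},
    {"finger_gap": 0, "pos": [-0.041, 0, 0.001], "rot": [0, -0.03, 0]},
    {"finger_gap": 0, "pos": [-0.046, 0, 0.001], "rot": [0, -0.03, 0]},
    {"finger_gap": 0, "pos": [-0.046, 0, 0.001], "rot": [0, -0.03, 0]}
  ]
}}

```text
clock: 9.2
tool_pos: [0.4361, -0.3471, 0.0826]
eef_rot: [0.379, 0.924, -0.02, 0.047]
contact_force: [-0.3, -0.3, -0.4]
opening: 0.004
finger_force: 0.0
```

Run:
```python
from h import *
s=probe_bus.get_state();p=np.load('box.npy');d=s['tool_pos']-tf(p,[0,0,0])[0];print(R.from_euler('z',-p[2]).apply(d))
for t in(.1,.13): delta([(tf(p,[x,.0,.081])[0],Tdown(p[2],t)) for x in(-.05,-.015,0)])
im=camrig.snapshot('top')[92:242,228:368,::-1];im2=camrig.snapshot('scene')[125:265,235:330,::-1]
z=lambda i:cv2.resize(i,None,fx=3,fy=3,interpolation=cv2.INTER_CUBIC)
a,b=z(im),z(im2);b=cv2.copyMakeBorder(b,0,a.shape[0]-b.shape[0],0,0,0);cv2.imwrite('pics/t1.png',np.hstack([a,b]))
```

```text
[-0.09852089 -0.00042113  0.08255175]
[-0.0481  0.0004  0.0065] [-0.001  0.002 -0.   ]
[-0.0829  0.0004  0.0101] [-0.001  0.002 -0.   ]
[-0.0978  0.0004  0.0116] [-0.001  0.002 -0.   ]
[-0.0481  0.0004  0.0065] [-0.001 -0.028 -0.   ]
[-0.0829  0.0004  0.0101] [-0.001 -0.028 -0.   ]
[-0.0978  0.0004  0.0116] [-0.001 -0.028 -0.   ]
```

View pics/t1.png

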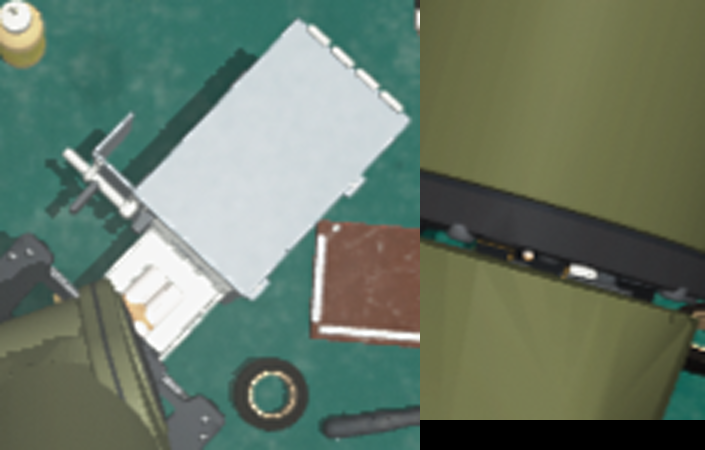

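The pack is now straight and centred in the tray, and the bolt is drawn. I'll continue the push.

Emit:
{"op": "move_tool", "data": {
  "motion": [
    {"finger_gap": 0, "pos": [-0.005, 0, 0.001]},
    {"finger_gap": 0, "pos": [-0.01, 0, 0.002]},
    {"finger_gap": 0, "pos": [-0.015, 0, 0.003], "rot": [0, -0.01, 0]},
    {"finger_gap": 0, "pos": [-0.02, 0, 0.004], "rot": [0, -0.02, 0]},
    {"finger_gap": 0, "pos": [-0.025, 0, 0.004], "rot": [0, -0.03, 0]},
    {"finger_gap": 0, "pos": [-0.03, 0, 0.004], "rot": [0, -0.03, 0]},
    {"finger_gap": 0, "pos": [-0.035, 0, 0.005], "rot": [0, -0.03, 0]},
    {"finger_gap": 0, "pos": [-0.04, 0, 0.005], "rot": [0, -0.03, 0]},
    {"finger_gap": 0, "pos": [-0.045, 0, 0.006], "rot": [0, -0.03, 0]},
    {"finger_gap": 0, "pos": [-0.05, 0, 0.006], "rot": [0, -0.03, 0]}
  ]
}}

```text
clock: 10.3
tool_pos: [0.4712, -0.3819, 0.0814]
eef_rot: [0.379, 0.923, -0.026, 0.06]
contact_force: [-1.0, 0.9, -0.5]
opening: 0.002
finger_force: 0.4
```

```bash
python3 - <<'E'
from h import *
s=probe_bus.get_state();p=np.load('box.npy');d=s['tool_pos']-tf(p,[0,0,0])[0];print(R.from_euler('z',-p[2]).apply(d))
for t in(.13,.17): delta([(tf(p,[x,.0,.082])[0],Tdown(p[2],t)) for x in(-.015,0.005)])
E
```

```text
[-0.04907257 -0.00053593  0.0813888 ]
[-0.0339  0.0005  0.0038] [-0.002  0.001  0.001]
[-0.0537  0.0005  0.0064] [-0.002  0.001  0.001]
[-0.0339  0.0005  0.0038] [-0.002 -0.039  0.001]
[-0.0537  0.0005  0.0064] [-0.002 -0.039  0.001]
```

Emit:
{"op": "move_tool", "data": {
  "motion": [
    {"finger_gap": 0, "pos": [-0.005, 0, 0]},
    {"finger_gap": 0, "pos": [-0.01, 0, 0.001]},
    {"finger_gap": 0, "pos": [-0.015, 0, 0.001]},
    {"finger_gap": 0, "pos": [-0.02, 0, 0.002]},
    {"finger_gap": 0, "pos": [-0.025, 0, 0.002]},
    {"finger_gap": 0, "pos": [-0.03, 0, 0.003]},
    {"finger_gap": 0, "pos": [-0.034, 0, 0.004]},
    {"finger_gap": 0, "pos": [-0.038, 0, 0.004]},
    {"finger_gap": 0, "pos": [-0.04, 0, 0.004]}
  ]
}}

```text
clock: 11.2
tool_pos: [0.4999, -0.4101, 0.0828]
eef_rot: [0.379, 0.923, -0.026, 0.06]
contact_force: [-1.1, 0.6, -0.0]
opening: 0.003
finger_force: 0.7
```

```bash
python3 - <<'E'
from h import *
s=probe_bus.get_state();p=np.load('box.npy');d=s['tool_pos']-tf(p,[0,0,0])[0];print(R.from_euler('z',-p[2]).apply(d))
E
```

```text
[-0.00881684 -0.00042187  0.08281519]
```

Emit:
{"op": "move_tool", "data": {
  "motion": [
    {"finger_gap": 0, "pos": [-0.004, 0, 0.001]},
    {"finger_gap": 0, "pos": [-0.008, 0, 0.001]},
    {"finger_gap": 0, "pos": [-0.012, 0, 0.002]},
    {"finger_gap": 0, "pos": [-0.015, 0, 0.002]},
    {"finger_gap": 0, "pos": [-0.015, 0, 0.002]}
  ]
}}

```text
clock: 11.7
tool_pos: [0.5033, -0.4137, 0.081]
eef_rot: [0.378, 0.924, -0.024, 0.051]
contact_force: [-18.0, 17.2, 15.0]
opening: 0.009
finger_force: 11.9
```

```bash
python3 - <<'E'
from h import *
s=probe_bus.get_state();p=np.load('box.npy');d=s['tool_pos']-tf(p,[0,0,0])[0];print(R.from_euler('z',-p[2]).apply(d))
E
```

```text
[-0.00384103 -0.00062705  0.08103673]
```

Emit:
{"op": "move_tool", "data": {
  "motion": [
    {"finger_gap": 0, "pos": [0.01, 0, 0]},
    {"finger_gap": 0, "pos": [0.015, 0, 0]},
    {"finger_gap": 0, "pos": [0.015, 0, 0]}
  ]
}}

```text
clock: 12.0
tool_pos: [0.4999, -0.4102, 0.0808]
eef_rot: [0.378, 0.923, -0.026, 0.06]
contact_force: [-0.9, 0.0, -0.5]
opening: 0.004
finger_force: 0.0
```

Run:
```python
from h import *
s=probe_bus.get_state();p=np.load('box.npy');d=s['tool_pos']-tf(p,[0,0,0])[0];print(R.from_euler('z',-p[2]).apply(d),s['contact_force'])
w=camrig.snapshot('wrist')[:,:,::-1];im=camrig.snapshot('top')[92:242,228:368,::-1]
z=cv2.resize(im,None,fx=2.56,fy=2.56);w=w[:, 80:480]
cv2.imwrite('pics/t2.png',np.hstack([z,w]) if z.shape[0]==w.shape[0] else np.hstack([cv2.resize(z,(358,384)),w]))
```

```text
[-0.0087785  -0.00050899  0.08084588] [-0.86199483  0.02544168 -0.5130008 ]
```

View pics/t2.png

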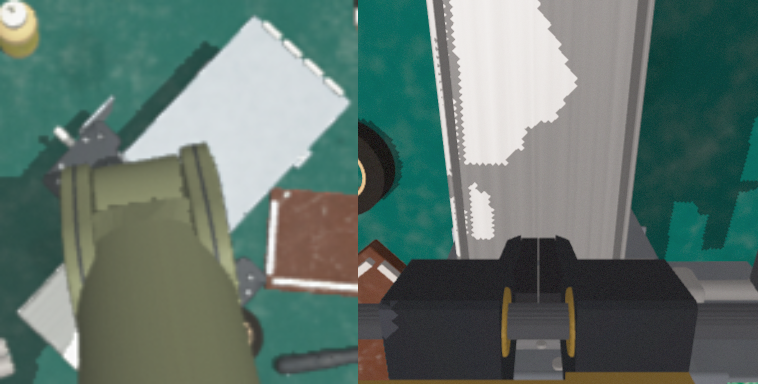

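The tray behind the fingers is empty. The blockage was most likely the finger's flank meeting the plate above the mouth, after the pack's rear had passed it. I'll withdraw and look.

Emit:
{"op": "move_tool", "data": {
  "motion": [
    {"finger_gap": 0, "pos": [0.01, 0, 0]},
    {"finger_gap": 0, "pos": [0.03, 0, 0]},
    {"finger_gap": 0, "pos": [0.06, 0, 0], "rot": [0, 0.03, 0]},
    {"finger_gap": 0, "pos": [0.08, 0, -0.02], "rot": [0, 0.06, 0]},
    {"finger_gap": 0, "pos": [0.1, 0, -0.06], "rot": [0, 0.1, 0]},
    {"finger_gap": 0, "pos": [0.1, 0, -0.1], "rot": [0, 0.13, 0]},
    {"finger_gap": 0, "pos": [0.1, 0, -0.14], "rot": [0, 0.13, 0]},
    {"finger_gap": 0, "pos": [0.12, 0, -0.16], "rot": [0, 0.13, 0]},
    {"finger_gap": 0, "pos": [0.16, 0, -0.16], "rot": [0, 0.13, 0]},
    {"finger_gap": 0, "pos": [0.18, 0, -0.16], "rot": [0, 0.13, 0]}
  ]
}}

```text
clock: 13.1
tool_pos: [0.3568, -0.2689, 0.2166]
eef_rot: [0.379, 0.925, -0.001, 0.0]
contact_force: [1.2, -0.8, -0.5]
opening: 0.002
finger_force: 0.0
```

Run:
```python
from h import *
p=np.load('box.npy');s=probe_bus.get_state();d=s['tool_pos']-tf(p,[0,0,0])[0];print(R.from_euler('z',-p[2]).apply(d))
w=camrig.snapshot('wrist')[:,:,::-1];im=camrig.snapshot('scene')[125:265,235:330,::-1]
z=cv2.resize(im,(261,384),interpolation=cv2.INTER_CUBIC)
cv2.imwrite('pics/t3.png',np.hstack([z,w]))
```

```text
[-0.20988947 -0.00048224  0.21659258]
```

View pics/t3.png

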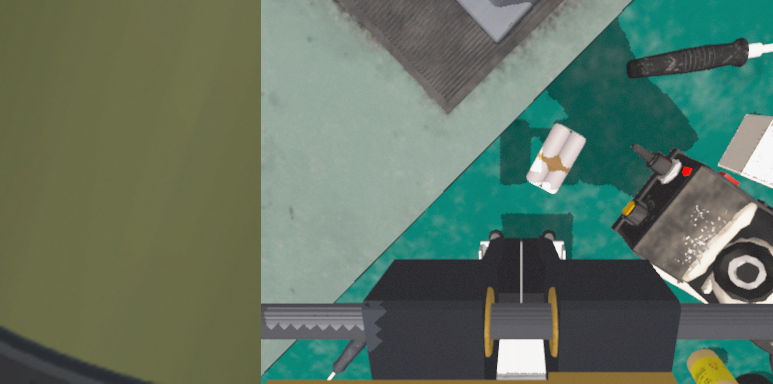

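The arm blocks the scene camera here, and the wrist view shows only the bench and the good pack, undisturbed at about (556,158). I'll move the arm aside so the cameras have a clear view.

Emit:
{"op": "move_tool", "data": {
  "motion": [
    {"finger_gap": 0, "pos": [0, 0.03, -0.04]},
    {"finger_gap": 0, "pos": [0, 0.08, -0.06]},
    {"finger_gap": 0, "pos": [0, 0.13, -0.06]},
    {"finger_gap": 0, "pos": [0, 0.18, -0.06]},
    {"finger_gap": 0, "pos": [0, 0.23, -0.06]},
    {"finger_gap": 0, "pos": [0, 0.28, -0.06]},
    {"finger_gap": 0, "pos": [0, 0.3, -0.06]},
    {"finger_gap": 0, "pos": [0, 0.3, -0.06]}
  ]
}}

```text
clock: 14.0
tool_pos: [0.5726, -0.0519, 0.2758]
eef_rot: [0.377, 0.926, 0.002, 0.001]
contact_force: [-0.5, -0.8, -0.6]
opening: 0.001
finger_force: 0.0
```

Run:
```python
from h import *
p=np.load('box.npy')
s=probe_bus.get_state();print(s['tool_pos'])
a=camrig.snapshot('top')[92:242,228:368,::-1];b=camrig.snapshot('scene')[125:265,235:330,::-1]
print('tray px top',a[(486-40)//4:(500)//4,60//4:120//4].mean((0,1)),'orig',cv2.imread('pics/top0.png')[92:242,228:368][111:125,15:30].mean((0,1)))
a=cv2.resize(a,(420,450),interpolation=cv2.INTER_CUBIC);b=cv2.resize(b,(380,560),interpolation=cv2.INTER_CUBIC)
a=cv2.copyMakeBorder(a,0,110,0,0,0);cv2.imwrite('pics/t4.png',np.hstack([a,b]))
# occlusion check: difference against initial images
for n,sl in(('top',np.s_[92:242,228:368]),('scene',np.s_[125:265,235:330])):
    d=np.abs(camrig.snapshot(n)[:,:,::-1].astype(int)-cv2.imread(f'pics/{n}0.png')).max(2)[sl]>40
    print(n,d.mean()); 
    for row in cv2.resize(d.astype(np.float32),(35,30),interpolation=cv2.INTER_AREA): print(''.join('#' if v>.4 else '.' for v in row))
```

```text
[ 0.57259208 -0.05186354  0.2757717 ]
tray px top [241.86190476 242.97619048 242.6047619 ] orig [234.00952381 236.3047619  235.95238095]
top 0.009952380952380952
...................................
...................................
...................................
...................................
...................................
...................................
...................................
...................................
...................................
...................................
.....##............................
...................................
.......#...........................
...................................
...................................
...................................
...................................
...................................
...................................
...................................
...................................
........#....................
[... 701 characters left out ...]
................
...................................
##.##..............................
......#..#.........................
...................................
...................................
...................................
...................................
...................................
#..................................
..#..........##....................
.............####..................
.........##.....#..................
..........#####....................
.............#.....................
...................................
...................................
...................................
...................................
...................................
```

The differences from the first pictures are only the missing pack and the moved bolt. The pack is off the tray, the mouth region matches its shut appearance, and the view is unobstructed. Next comes the left side of the tab.

Run:
```python
from h import *
p=np.load('box.npy');Rg=Tdown(p[2])
delta([(tf(p,[-.034,.12,z])[0],Rg) for z in(.20,.15,.106)])
for n,P in(('top',[.0,0,.1]),('scene',[.003,0,.1])):
    u=proj(n,tf(p,P))[0].astype(int);sl=np.s_[u[1]-4:u[1]+5,u[0]-8:u[0]+9]
    print(n,u,camrig.snapshot(n)[:,:,::-1][sl].mean((0,1)),cv2.imread(f'pics/{n}0.png')[sl].mean((0,1)))
```

```text
[-0.1736 -0.1777  0.0759] [-0.003  0.001 -0.002]
[-0.1735 -0.1775  0.1259] [-0.003  0.001 -0.002]
[-0.1735 -0.1774  0.1699] [-0.003  0.001 -0.002]
top [291 176] [199.58169935 200.15686275 195.26143791] [197.73202614 198.1372549  193.30718954]
scene [283 190] [125.5620915  126.18954248 124.49673203] [125.50980392 126.15686275 124.44444444]
```

The flap region's brightness is identical to the start, so the flap is shut. I'll bring the fingers down left of the tab.

Emit:
{"op": "move_tool", "data": {
  "motion": [
    {"finger_gap": 0, "pos": [-0.03, -0.03, 0]},
    {"finger_gap": 0, "pos": [-0.06, -0.06, 0.02]},
    {"finger_gap": 0, "pos": [-0.095, -0.095, 0.04]},
    {"finger_gap": 0, "pos": [-0.13, -0.13, 0.06]},
    {"finger_gap": 0, "pos": [-0.16, -0.165, 0.075]},
    {"finger_gap": 0, "pos": [-0.1735, -0.177, 0.08]},
    {"finger_gap": 0, "pos": [-0.1735, -0.177, 0.1]},
    {"finger_gap": 0, "pos": [-0.1735, -0.177, 0.13]},
    {"finger_gap": 0, "pos": [-0.1735, -0.177, 0.155]},
    {"finger_gap": 0, "pos": [-0.1735, -0.177, 0.17]}
  ]
}}

```text
clock: 15.3
tool_pos: [0.566, -0.3055, 0.104]
eef_rot: [0.38, 0.925, -0.001, -0.001]
contact_force: [-0.2, -0.3, -0.0]
opening: 0.005
finger_force: 0.0
```

Emit:
{"op": "move_tool", "data": {
  "motion": [
    {"finger_gap": 0}
  ]
}}

```text
clock: 15.4
tool_pos: [0.5659, -0.3048, 0.1039]
eef_rot: [0.38, 0.925, -0.001, -0.002]
contact_force: [0.6, -0.2, 0.5]
opening: 0.003
finger_force: 0.0
```

Run:
```python
from h import *
p=np.load('box.npy');s=probe_bus.get_state();d=s['tool_pos']-tf(p,[0,0,0])[0];print(R.from_euler('z',-p[2]).apply(d))
```

```text
[-0.0357895   0.12086551  0.10392746]
```

Emit:
{"op": "move_tool", "data": {
  "motion": [
    {"finger_gap": 0, "pos": [0, -0.004, 0]},
    {"finger_gap": 0, "pos": [0, -0.008, 0]},
    {"finger_gap": 0, "pos": [0, -0.011, 0]},
    {"finger_gap": 0, "pos": [0, -0.014, 0]},
    {"finger_gap": 0, "pos": [0, -0.017, 0]},
    {"finger_gap": 0, "pos": [0, -0.020, 0]},
    {"finger_gap": 0, "pos": [0, -0.022, 0]},
    {"finger_gap": 0, "pos": [0, -0.022, 0]}
  ]
}}

```text
clock: 16.2
tool_pos: [0.5528, -0.32, 0.1062]
eef_rot: [0.379, 0.925, -0.001, 0.001]
contact_force: [2.2, 0.7, 1.0]
opening: 0.006
finger_force: 0.9
```

Emit:
{"op": "move_tool", "data": {
  "motion": [
    {"finger_gap": 0, "pos": [0, -0.001, 0]},
    {"finger_gap": 0, "pos": [0, -0.002, 0]},
    {"finger_gap": 0, "pos": [0, -0.003, 0]},
    {"finger_gap": 0, "pos": [0, -0.003, 0]}
  ]
}}

```text
clock: 16.6
tool_pos: [0.5503, -0.3223, 0.1059]
eef_rot: [0.38, 0.925, -0.001, 0.0]
contact_force: [1.8, 0.4, 2.5]
opening: 0.005
finger_force: 1.0
```

Emit:
{"op": "move_tool", "data": {
  "motion": [
    {"finger_gap": 0, "pos": [0, -0.001, 0]},
    {"finger_gap": 0, "pos": [0, -0.002, 0]},
    {"finger_gap": 0, "pos": [0, -0.002, 0]}
  ]
}}

```text
clock: 16.9
tool_pos: [0.5487, -0.3239, 0.1058]
eef_rot: [0.38, 0.925, -0.001, -0.0]
contact_force: [1.5, 0.9, 1.3]
opening: 0.006
finger_force: 0.9
```

Run:
```python
from h import *
p=np.load('box.npy');s=probe_bus.get_state();d=s['tool_pos']-tf(p,[0,0,0])[0];print(R.from_euler('z',-p[2]).apply(d))
```

```text
[-0.03466279  0.09523713  0.10582902]
```

Emit:
{"op": "move_tool", "data": {
  "motion": [
    {"finger_gap": 0, "pos": [0, -0.001, 0]},
    {"finger_gap": 0, "pos": [0, -0.002, 0]},
    {"finger_gap": 0, "pos": [0, -0.002, 0]}
  ]
}}

```text
clock: 17.2
tool_pos: [0.5474, -0.3252, 0.1058]
eef_rot: [0.38, 0.925, -0.001, -0.0]
contact_force: [1.9, 0.4, 1.3]
opening: 0.004
finger_force: 0.8
```

Emit:
{"op": "move_tool", "data": {
  "motion": [
    {"finger_gap": 0, "pos": [0, -0.001, 0]},
    {"finger_gap": 0, "pos": [0, -0.002, 0]},
    {"finger_gap": 0, "pos": [0, -0.002, 0]}
  ]
}}

```text
clock: 17.5
tool_pos: [0.5459, -0.3266, 0.1058]
eef_rot: [0.38, 0.925, -0.001, -0.0]
contact_force: [2.6, -0.1, 0.6]
opening: 0.005
finger_force: 0.8
```

Emit:
{"op": "move_tool", "data": {
  "motion": [
    {"finger_gap": 0, "pos": [0, -0.001, 0]},
    {"finger_gap": 0, "pos": [0, -0.002, 0]},
    {"finger_gap": 0, "pos": [0, -0.002, 0]}
  ]
}}

```text
clock: 17.8
tool_pos: [0.5445, -0.328, 0.1058]
eef_rot: [0.38, 0.925, -0.001, -0.0]
contact_force: [2.3, 0.0, 0.5]
opening: 0.006
finger_force: 0.8
```

Emit:
{"op": "move_tool", "data": {
  "motion": [
    {"finger_gap": 0, "pos": [0, -0.001, 0]},
    {"finger_gap": 0, "pos": [0, -0.002, 0]},
    {"finger_gap": 0, "pos": [0, -0.002, 0]}
  ]
}}

```text
clock: 18.1
tool_pos: [0.5438, -0.3287, 0.1059]
eef_rot: [0.379, 0.925, -0.0, 0.0]
contact_force: [4.2, 2.0, -1.3]
opening: 0.004
finger_force: 1.9
```

Emit:
{"op": "move_tool", "data": {
  "motion": [
    {"finger_gap": 0, "pos": [0, -0.001, 0]},
    {"finger_gap": 0, "pos": [0, -0.002, 0]},
    {"finger_gap": 0, "pos": [0, -0.002, 0]}
  ]
}}

```text
clock: 18.4
tool_pos: [0.5438, -0.3287, 0.106]
eef_rot: [0.379, 0.926, 0.001, 0.001]
contact_force: [6.8, 3.4, -3.6]
opening: 0.005
finger_force: 3.4
```

The bolt is home: motion stopped and the force rose. I'll retreat and look one last time.

Emit:
{"op": "move_tool", "data": {
  "motion": [
    {"finger_gap": 0, "pos": [0, 0.006, 0]},
    {"finger_gap": 0, "pos": [0, 0.01, -0.02]},
    {"finger_gap": 0, "pos": [0, 0.01, -0.06]},
    {"finger_gap": 0, "pos": [0.02, 0.02, -0.1]},
    {"finger_gap": 0, "pos": [0.05, 0.05, -0.14]},
    {"finger_gap": 0, "pos": [0.08, 0.09, -0.16]},
    {"finger_gap": 0, "pos": [0.11, 0.12, -0.17]},
    {"finger_gap": 0, "pos": [0.14, 0.16, -0.17]},
    {"finger_gap": 0, "pos": [0.17, 0.19, -0.17]},
    {"finger_gap": 0, "pos": [0.18, 0.2, -0.17]}
  ]
}}

```text
clock: 19.4
tool_pos: [0.553, -0.0561, 0.276]
eef_rot: [0.376, 0.927, -0.001, -0.001]
contact_force: [-0.9, -0.2, -0.2]
opening: 0.005
finger_force: 0.0
```

Emit:
{"op": "move_tool", "data": {
  "motion": [
    {"finger_gap": 0},
    {"finger_gap": 0}
  ]
}}

```text
clock: 19.6
tool_pos: [0.5536, -0.0642, 0.2748]
eef_rot: [0.381, 0.925, -0.003, -0.0]
contact_force: [0.5, -1.1, -0.4]
opening: 0.003
finger_force: 0.0
```

```bash
python3 - <<'E'
from h import *
a=camrig.snapshot('top')[92:242,228:368,::-1];b=camrig.snapshot('scene')[125:265,235:330,::-1]
a=cv2.resize(a,(420,450),interpolation=cv2.INTER_CUBIC);b=cv2.resize(b,(380,560),interpolation=cv2.INTER_CUBIC)
cv2.imwrite('pics/t5.png',np.hstack([cv2.copyMakeBorder(a,0,110,0,0,0),b]))
for n in('top','scene'):
    d=np.abs(camrig.snapshot(n)[:,:,::-1].astype(int)-cv2.imread(f'pics/{n}0.png')).max(2)>40
    sl=np.s_[120:180,228:300] if n=='top' else np.s_[160:200,235:330]
    print(n,d[sl].sum())
E
```

```text
top 3
scene 5
```

View pics/t5.png

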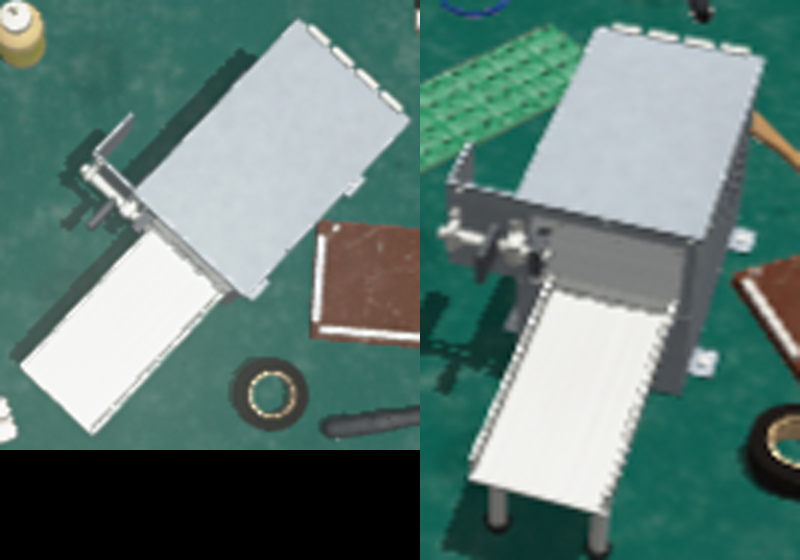

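The tray is empty, the flap is shut (right panel, about (615,265)), and the bolt tab is back at its starting place, about (485,250). Tape, book and the rest are undisturbed.

```bash
python3 -c "
from plant import r, camrig, job, probe_bus
print(job.finish_job())"
```

```text
the job is handed in; nothing more can be done
None
```

The job is handed in at about 20 s: the pack is off the tray and through the flap (its drop down the chute inferred, not seen), the flap is shut and the bolt fully home; the fingers briefly pressed with about 29 N near the mouth, most likely on the front plate, before I backed off.

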